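# Take the short blank off the vacuum board

## Task

One of the three neck blanks on the sloping vacuum board was sawn too short. Pull the release knob of its station fully out and only then take the blank off; set it down flat, without dropping it, in the tray that is empty, and after that push the knob fully home again. Leave the other two blanks, their knobs and everything else as they are.

Things in the scene. Friction and masses are not known exactly. Their poses are not given: they have to be found in the camera images.
- board: Vacuum board, fixed: desk 380 mm wide whose face slopes up away from the robot at 35 degrees. Origin: on the worktop under its middle; x to its back, y to its left, z up. Face point u mm up the slope from the lower edge: x = -107 + 0.819 u, z = 30 + 0.574 u mm; outward normal (-0.574, 0, 0.819). Stations 105 mm apart; a stop strip 14 mm high (u = 85 to 93) carries the blanks' lower ends.
- pad_1 (a point): Point on the sloping face, at the stop strip, where the lower end of the blank on the left station rests (left as seen by the robot). Fixed.
- knob_1_head (a point): Middle of the head of the left station's release knob, on its axis; it moves with the knob. Black round head, 32 mm diameter, from 12 mm below this point to 12 mm above it along the axis, on a 12 mm stem; the axis is the face's normal, u = 45 mm. Pushed in, this point is 28 mm out from the face.
- knob1 (a joint): Travel of the left station's release knob in m: 0 pushed fully home, 0.020 pulled fully out along the face's normal. It needs about 4 N either way and stays where it is left.
- pad_2 (a point): Point on the sloping face, at the stop strip, where the lower end of the blank on the middle station rests (left as seen by the robot). Fixed. A lamp bar (26 mm deep, 22 thick, 390 wide, centre at board x = 60, z = 318 mm; posts at x = 112, y = +-186) hangs over the blanks: reach them with the tool leaning towards the robot, along the face's normal.
- knob_2_head (a point): Middle of the head of the middle station's release knob, on its axis; it moves with the knob. Black round head, 32 mm diameter, from 12 mm below this point to 12 mm above it along the axis, on a 12 mm stem; the axis is the face's normal, u = 45 mm. Pushed in, this point is 28 mm out from the face.
- knob2 (a joint): Travel of the middle station's release knob in m: 0 pushed fully home, 0.020 pulled fully out along the face's normal. It needs about 4 N either way and stays where it is left.
- pad_3 (a point): Point on the sloping face, at the stop strip, where the lower end of the blank on the right station rests (left as seen by the robot). Fixed.
- knob_3_head (a point): Middle of the head of the right station's release knob, on its axis; it moves with the knob. Black round head, 32 mm diameter, from 12 mm below this point to 12 mm above it along the axis, on a 12 mm stem; the axis is the face's normal, u = 45 mm. Pushed in, this point is 28 mm out from the face.
- knob3 (a joint): Travel of the right station's release knob in m: 0 pushed fully home, 0.020 pulled fully out along the face's normal. It needs about 4 N either way and stays where it is left.
- blank_a_centre (a point): Centre of one of the two full-length neck blanks: light wooden bar 145 x 36 x 34 mm. x runs along its length (up the slope), y across it, z out of its top face. It may be on any station and stays there.
- blank_b_centre (a point): Centre of one of the two full-length neck blanks: light wooden bar 145 x 36 x 34 mm. x runs along its length (up the slope), y across it, z out of its top face. It may be on any station and stays there.
- blank_c_centre (a point): Centre of the short neck blank: light wooden bar 95 x 36 x 34 mm, 55 to 115 g, otherwise like the other two. x runs along its length (up the slope at the start), y across it, z out of its top face (34 mm side). It may be on any station.
- blank_c: The short blank again; this origin is the middle of its lower end, on its underside.
- tray_a: One of two equal wooden trays, 150 x 110 x 26 mm outside, walls 5 mm, floor 5 mm thick, one on each side of the board (left or right at random), fixed. Origin: centre of its underside; x along its length, z up. One of them is empty, the other holds the sanding block.
- tray_b: One of two equal wooden trays, 150 x 110 x 26 mm outside, walls 5 mm, floor 5 mm thick, one on each side of the board (left or right at random), fixed. Origin: centre of its underside; x along its length, z up. One of them is empty, the other holds the sanding block.
- sanding_block_centre (a point): Centre of the sanding block, 42 x 78 x 26 mm, lying in one of the trays.
- glue_bottle: Small white dropper bottle, 28 mm diameter, 86 mm tall, standing between the board and the left tray; a bystander. Origin: centre of its underside.
- tuning_peg: Turned wooden tuning peg, 112 mm long, lying between the board and the right tray; a bystander. Origin: centre of its underside.

How it is judged:
On the way, in this order (a step that is already met when the one before it is completed fails the run):
1. the release knob of the short blank's station is pulled out, the blank still lying there (((value of joint knob1 above 0.016 m and distance between blank_c and pad_1 below 0.02 m) or (value of joint knob2 above 0.016 m and distance between blank_c and pad_2 below 0.02 m) or (value of joint knob3 above 0.016 m and distance between blank_c and pad_3 below 0.02 m))), for 0.2 s.
2. the short blank lies released, flat and at rest in the empty tray while that knob is still out (x of blank_c_centre in the frame of tray_b between -0.055 and 0.055 m and y of blank_c_centre in the frame of tray_b between -0.04 and 0.04 m and z of blank_c_centre in the frame of tray_b below 0.028 m and angle between blank_c_centre's own x axis and vertical between 1.45 and 1.69 rad and linear speed of blank_c below 0.02 m/s and contact force between the fingers and blank_c below 0.1 N and value of joint any of knob1, knob2, knob3 above 0.014 m), for 0.2 s.
At the end, for the whole second after the job is handed in: The short blank lies level (within 7 degrees), released and at rest in the tray without the sanding block, its centre within 55 mm of the tray's middle along it and 40 mm across; all three knobs are home within 3 mm; the other blanks, sanding block, bottle and peg are where they were (x of blank_c_centre in the frame of tray_b between -0.055 and 0.055 m and y of blank_c_centre in the frame of tray_b between -0.04 and 0.04 m and z of blank_c_centre in the frame of tray_b below 0.028 m and angle between blank_c_centre's own x axis and vertical between 1.45 and 1.69 rad and linear speed of blank_c below 0.02 m/s and contact force between the fingers and blank_c below 0.1 N and value of joint each of knob1, knob2, knob3 below 0.003 m); the robot touches nothing.
It fails at once if the knob of a full-length blank's station is pulled (more than 6 mm) ((value of joint knob1 above 0.006 m and horizontal distance between blank_a_centre and pad_1 below 0.09 m) or (value of joint knob1 above 0.006 m and horizontal distance between blank_b_centre and pad_1 below 0.09 m) or (value of joint knob2 above 0.006 m and horizontal distance between blank_a_centre and pad_2 below 0.09 m) or (value of joint knob2 above 0.006 m and horizontal distance between blank_b_centre and pad_2 below 0.09 m) or (value of joint knob3 above 0.006 m and horizontal distance between blank_a_centre and pad_3 below 0.09 m) or (value of joint knob3 above 0.006 m and horizontal distance between blank_b_centre and pad_3 below 0.09 m)).
It fails at once if the short blank is off its place, and not yet in the empty tray, while no knob is out (distance of blank_c from where it was at the start of the episode above 0.02 m and not (x of blank_c_centre in the frame of tray_b between -0.055 and 0.055 m and y of blank_c_centre in the frame of tray_b between -0.04 and 0.04 m and z of blank_c_centre in the frame of tray_b below 0.028 m and angle between blank_c_centre's own x axis and vertical between 1.45 and 1.69 rad) and not (value of joint any of knob1, knob2, knob3 above 0.01 m)).
It fails at once if the short blank is dropped or thrown (faster than 0.6 m/s out of the fingers) (linear speed of blank_c above 0.6 m/s and contact force between the fingers and blank_c below 0.1 N).
It fails at once if a full-length blank is moved more than 15 mm (distance of any of blank_a_centre, blank_b_centre from where it was at the start of the episode above 0.015 m).
It fails at once if the bottle or the peg beside the board is moved more than 30 mm, or the sanding block more than 20 mm (distance of sanding_block_centre from where it was at the start of the episode above 0.02 m or distance of any of glue_bottle, tuning_peg from where it was at the start of the episode above 0.03 m).
It also fails if it takes over 58 s, if anything falls off the work surface, if the arm or the gripper's body presses on something with over 40 N, if the wrist force passes 120 N, or if a joint passes its speed limit or range.

## Robot

A 7-joint arm with a two-finger parallel gripper is mounted at the origin on a cart in front of the work surface, level with it; the furniture and walls round the work are solid. World frame = base frame: x ahead of the robot, y to its left, z up, the work surface at z = 0. Lengths are in m, angles in rad, forces in N, time in s.
With the tool pointing down it reaches from about 0.425 to 0.925 m from the base axis. Payload 6.8 kg.
Tool frame: the origin (TCP) lies at the very end of the fingers, on their centre line; the grasp point (between the pads) lies 19 mm behind it (r.grip_point_offset is the distance from the TCP to the grasp point, in m); z points along the fingers, y is the line along which they close (so a half turn about z gives the same grasp; the last joint's range is limited). The gripper opens to 85 mm and grips with 20 to 120 N. Pads are 22 mm wide; open, the fingers measure 114 mm over their backs; the gripper's body (76 mm by 85 mm) begins 54 mm behind the grasp point. The pads swing forward as they close: fully open they stand 13 mm farther back than shut.
Start: joints at [1.046, 0.477, 0.022, 1.555, -0.011, 1.109, -0.083], TCP at [0.273, -0.617, 0.231] pointing down, gripper open.
Joint ranges: [-2.96, 2.96], [-0.34, 2.1], [-1.41, 1.46], [0.24, 2.44], [-1.37, 4.51], [0.17, 1.92], [-2.96, 2.96]. Speed limits (rad/s): [2.39, 2.39, 3.14, 3.14, 3.14, 3.14, 3.14].

## Interface

Orientations are given as a rotation vector (axis times angle).
In Python, from bench import status, eyes, r gives the robot as it stands.
- The arm moves only by the shell command python3 -m crank 'ROWS' [OPENING] [FORCE]. ROWS is JSON, a list of rows, each a list of 6 numbers: the shift along the tool's x, y, z normalised to -1 to 1, where 1 is 0.02 m, then the turn, a rotation vector about the tool's x, y, z normalised to -1 to 1, where 1 is 45 degrees. A call has 1 to 12 rows; each row shifts and turns the commanded pose from where the row before left it, along the tool's axes as they then stand; what a row does not reach is not made up. A row lasts 1/10 s, in which the tool goes at most 50 mm and 8.59 degrees, less where a joint would pass 70% of its speed; a pose out of reach is approached as far as the arm can. A call with a number of a shift or a turn outside -1 to 1 is refused whole. A call with a gripper value outside its range is refused whole. OPENING is the opening, from 0 (shut) to 1 (fully open), set as the call begins (- or left out, the last holds). The fingers move at their own pace and stop on an object; FORCE is the grip in N (left out, the last holds). Time passes only in rows, so rows that do not move let the fingers close. It gives the time, the measured TCP pose, the force, the opening and the grip force at its end, in the units of the state.
- status.get_obs(): the state, without advancing time (a new reading comes with each control period).
- eyes.grab_frame(name): name is "scene" or "top" or "wrist"; returns a dict with "image" (384x512x3 uint8, red, green, blue), "depth" (384x512 float32, m along the optical axis (not along the pixel's ray), 0 where there is no reading), "fovy" (degrees; the focal length in pixels is half the picture's height over the tangent of half this angle, whatever the lens; pixels are square), "cx", "cy" (the principal point, pixels), "k1" (the pictures are not rectified: a ray, as slopes to the right and down, at radius r is drawn at 1 + k1 r^2 times it, then the intrinsics apply), "world_to_cam" (4x4, takes a point from world to camera coordinates). Camera axes: x right, y up, looking along -z (the intrinsics and any distortion apply to the point x, -y, -z); pixel columns grow to the right and rows downward; lengths in m; the calibration is good to about 2 mm. A picture is of the moment at which its call begins.
- r.hand_in(): hands the job in; it is judged then, once.
The state is a dict: "clock": time; "joints": joint angles; "qvel": joint speeds; "tau": joint torques, N m; "tcp_pos": TCP position; "orientation": TCP orientation; "contact_force": force on the tool from outside, world axes, zero at the start; "moment": the same for the moment, N m; "grip_width": finger opening in m; "gripper_force": force on a finger pad.
Only numpy, scipy, OpenCV 4.12 (cv2) and the standard library are available. Lean on these libraries where they do the work, as an engineer would, in place of code of your own. Each camera call takes 0.05 s, during which the arm holds its last target. There are 200 camera calls.

## Working session

There is one attempt and no reset: what is moved stays moved. The work goes in short steps, Python scripts to look and compute and a shell command to move; the robot and the scene stay as the last step left them, time stands still between calls to the robot, and variables do not carry over. Pictures are saved under pics/ and viewed, at most 10 in all, crops included, and the job is handed in when it is done.

```bash
ls; mkdir -p pics; python3 - <<'E'
from bench import status,eyes,r
import cv2,numpy as np
for n in ("scene","top"):
    f=eyes.grab_frame(n); cv2.imwrite(f"pics/{n}0.png",f["image"][:,:,::-1]); np.savez(f"{n}0.npz",**f)
    print(n,f["fovy"],f["cx"],f["cy"],f["k1"],f["world_to_cam"].round(3).tolist())
s=status.get_obs();print(s["clock"],s["tcp_pos"],s["orientation"],s["grip_width"],s["contact_force"],r.grip_point_offset)
E
```

```text
pics
scene 52.46462621506332 254.44281043102936 200.44802062865182 -0.11061050415242869 [[-0.738, -0.675, -0.015, 0.429], [0.343, -0.393, 0.853, -0.304], [-0.582, 0.624, 0.522, -0.962], [0.0, 0.0, 0.0, 1.0]]
top 49.89538355680341 253.25064246451802 194.84872312149253 -0.08331265964452524 [[-0.147, -0.989, -0.004, 0.071], [0.965, -0.144, 0.22, -0.587], [-0.218, 0.029, 0.976, -1.206], [0.0, 0.0, 0.0, 1.0]]
0.1 [ 0.27303988 -0.61674859  0.23043201] [-3.07213486e+00 -6.49668228e-01  6.94642893e-04] 0.08562101041544602 [-0.12357749 -0.1214358  -0.21713687] 0.0187
```

View pics/top0.png

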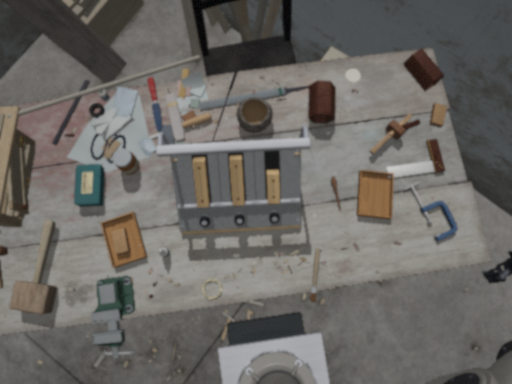

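View pics/scene0.png

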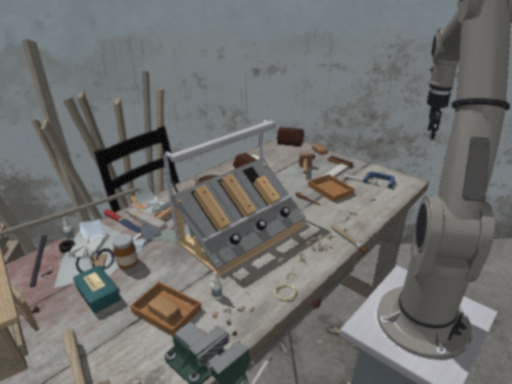

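The top view shows the short blank on the right station (273,185), with its knob at (274,218). The empty tray is on the right at (375,195), and the sanding block lies in the left tray at (124,240). I'll enlarge the area to measure.

```bash
cat > h.py <<'E'
import numpy as np,cv2
def K(f):
    F=f["image"].shape[0]/2/np.tan(np.radians(float(f["fovy"]))/2)
    return np.array([[F,0,float(f["cx"])],[0,F,float(f["cy"])],[0,0,1]]),np.array([float(f["k1"]),0,0,0])
def ray(f,px):
    k,d=K(f); return cv2.undistortPoints(np.array(px,float).reshape(-1,1,2),k,d).reshape(-1,2)
def world(f,px,depth=None):
    "deproject pixels with the depth image (median 3x3)"
    n=ray(f,px); T=np.linalg.inv(f["world_to_cam"]); o=[]
    for (a,b),(u,v) in zip(n,px):
        u,v=int(round(u)),int(round(v)); z=np.median(f["depth"][v-1:v+2,u-1:u+2])
        o.append((T@[a*z,-b*z,-z,1])[:3])
    return np.array(o)
def onplane(f,px,p0,nrm):
    n=ray(f,px); T=np.linalg.inv(f["world_to_cam"]); c=T[:3,3]
    d=np.c_[n[:,0],-n[:,1],-np.ones(len(n))]@T[:3,:3].T
    nrm=np.array(nrm,float); return c+d*(((np.array(p0)-c)@nrm)/(d@nrm))[:,None]
def proj(f,P):
    k,d=K(f); c=(np.c_[P,np.ones(len(P))]@f["world_to_cam"].T)[:,:3]*[1,-1,-1]
    return cv2.projectPoints(c.reshape(-1,1,3),np.zeros(3),np.zeros(3),k,d)[0].reshape(-1,2)
E
python3 - <<'E'
import cv2
i=cv2.imread("pics/top0.png")[125:250,165:405]
cv2.imwrite("pics/topc.png",cv2.resize(i,(792,412),interpolation=cv2.INTER_CUBIC))
E
```

```text
(no output)
```

View pics/topc.png

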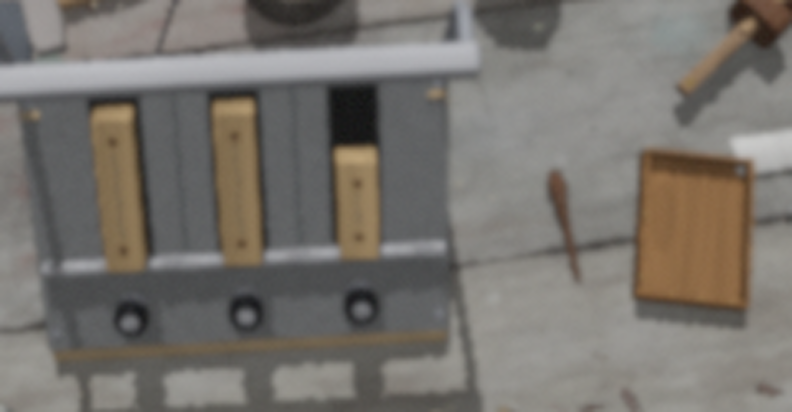

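The crop confirms it: knob heads at crop (131,318), (247,313) and (361,307), the short blank's top face from (335,148) to (378,257), and tray corners at (642,150), (752,160), (745,308) and (635,298). I'll fit the board and tray poses from these.

```bash
cat > m.py <<'E'
import numpy as np
from h import *
from scipy.optimize import least_squares
f=dict(np.load("top0.npz")); P=lambda l:[(165.0+x/3.3-.35,125+y/3.3-.35) for x,y in l]
N=np.array([-.574,0,.819]);S=np.array([.819,0,.574])
fp=lambda u,y,h:np.array([-.107,y,.03])+u*S+h*N
kn=P([(131,318),(247,313),(361,307)])
bt=P([(335,148),(378,146),(380,257),(339,257)])
tr=P([(642,150),(752,160),(745,308),(635,298)])
print("cam",np.linalg.inv(f["world_to_cam"])[:3,3])
print("knob depth",world(f,kn).round(4).tolist())
bc=P([(357,205)]); print("blank mid depth",world(f,bc).round(4))
print("tray floor depth",world(f,P([(694,230)])).round(4))
M=[fp(.045,y,.04) for y in(.105,0,-.105)]
M+=[fp(.093+.095,-.105+.018,.034),fp(.093+.095,-.105-.018,.034)]
M=np.array(M);px=np.array(kn+bt[:2])
def R(t):return np.array([[np.cos(t),-np.sin(t),0],[np.sin(t),np.cos(t),0],[0,0,1]])
def W(p,M):return M@R(p[2]).T+[p[0],p[1],0]
g=least_squares(lambda p:(proj(f,W(p,M))-px).ravel(),[.65,0,0]);b=g.x
print("board",b.round(4),"res px",g.fun.round(2))
T=np.array([(.075,.055,.026),(.075,-.055,.026),(-.075,-.055,.026),(-.075,.055,.026)])
g2=least_squares(lambda p:(proj(f,W(p,T))-np.array(tr)).ravel(),[.65,-.4,0]);print("tray",g2.x.round(4),g2.fun.round(2))
print("lower blank corners meas",onplane(f,bt,W(b,np.array([fp(.1,0,.034)]))[0],R(b[2])@N).round(4).tolist())
print("model",W(b,np.array([fp(.188,-.087,.034),fp(.188,-.123,.034),fp(.093,-.123,.034),fp(.093,-.087,.034)])).round(4).tolist())
E
python3 m.py
```

```text
cam [0.3135826  0.02055878 1.30614474]
knob depth [[0.5276, 0.1409, 0.0915], [0.5167, 0.0366, 0.0922], [0.5071, -0.0661, 0.0908]]
blank mid depth [[ 0.5897 -0.0734  0.1401]]
tray floor depth [[ 0.548  -0.4097  0.0038]]
board [ 0.6127  0.029  -0.0785] res px [ 0.07 -0.   -0.02 -0.87  0.49 -1.45  0.01  1.26 -0.53  1.03]
tray [ 0.5459 -0.4025 -0.2526] [-0.21 -0.53 -0.04 -0.06  0.64  0.51 -0.38  0.04]
lower blank corners meas [[0.6363, -0.0603, 0.1679], [0.6327, -0.0976, 0.1675], [0.547, -0.089, 0.1071], [0.5521, -0.0524, 0.1087]]
model [[0.6332, -0.0599, 0.1658], [0.6304, -0.0958, 0.1658], [0.5528, -0.0897, 0.1112], [0.5557, -0.0538, 0.1112]]
```

```bash
cat >> m.py <<'E'
print("---- depth plane fits")
def cloud(x0,x1,y0,y1):
    px=[(x,y) for x in range(int(165+x0/3.3),int(165+x1/3.3)) for y in range(int(125+y0/3.3),int(125+y1/3.3))]
    return world(f,px)
A=np.vstack([cloud(155,205,120,240),cloud(270,325,120,240),cloud(390,435,120,235)])
for name,Q in(("face",A),("blank",cloud(345,372,165,245))):
    for _ in range(3):
        c=np.median(Q,0);c=Q.mean(0);n=np.linalg.svd(Q-c)[2][2];n*=np.sign(n[2]);d=(Q-c)@n;Q=Q[abs(d)<2.5*d.std()+1e-4]
    print(name,c.round(4),n.round(3),"yaw",np.arctan2(-n[1],-n[0]).round(4),"tilt",np.degrees(np.arccos(n[2])).round(2),"sd",d.std().round(4),len(Q))
Qf=A
def full(p):
    q=(Qf-[p[0],p[1],0])@R(p[2]); dd=(q-fp(0,0,0))@N
    return np.r_[(proj(f,W(p,M[:3]))-px[:3]).ravel(),np.clip(dd/.002,-3,3)/np.sqrt(len(Qf))*10]
g=least_squares(full,b,loss="soft_l1");print("joint board",g.x.round(4),g.fun[:6].round(2),"mean plane off",np.mean(((Qf-[g.x[0],g.x[1],0])@R(g.x[2])-fp(0,0,0))@N).round(4))
s=dict(np.load("scene0.npz"))
q=proj(s,W(g.x,np.array([fp(.045,y,.04) for y in(.105,0,-.105)]+[fp(.188,-.105,.034),fp(.093,-.105,.034)])))
print("in scene:",q.round(1).tolist())
E
python3 m.py|sed -n '/---/,$p'
python3 - <<'E'
import cv2
i=cv2.imread("pics/scene0.png")[160:290,165:325]
cv2.imwrite("pics/scc.png",cv2.resize(i,(640,520),interpolation=cv2.INTER_CUBIC))
E
```

```text
---- depth plane fits
face [ 0.6285 -0.0158  0.1226] [-0.57   0.051  0.82 ] yaw -0.0887 tilt 34.87 sd 0.0009 1623
blank [ 0.5903 -0.0725  0.1413] [-0.565  0.019  0.825] yaw -0.0341 tilt 34.4 sd 0.0009 192
joint board [ 0.6073  0.0291 -0.0897] [-0.11  1.39 -0.15  0.91  0.41  0.71] mean plane off 0.0
in scene: [[235.8, 236.5], [262.0, 222.4], [285.8, 209.5], [260.0, 175.6], [276.4, 198.5]]
```

View pics/scc.png

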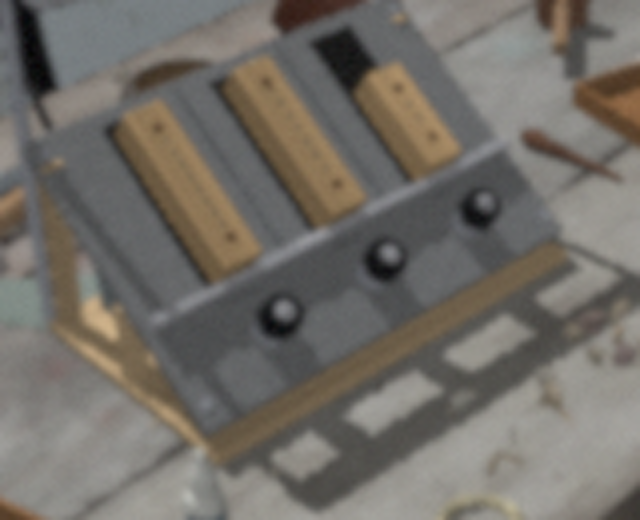

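The board fit projects into the scene view within about 1 px of the right knob, at crop (485,200), so the pose is good. Next is a helper that works out moves in tool units.

```bash
cat > g.py <<'E'
import sys,numpy as np
from bench import status
from scipy.spatial.transform import Rotation as Ro
B=np.array([.6073,.0291,-.0897]);T=np.array([.5459,-.4025,-.2526])
Rz=lambda t:Ro.from_euler("z",t).as_matrix()
S=np.array([.819,0,.574]);N=np.array([-.574,0,.819])
def face(u,y,h): # board-face target, tool x up slope, z into face
    p=Rz(B[2])@(np.array([-.107,y,.03])+u*S+h*N)+[B[0],B[1],0]
    return p,Rz(B[2])@np.c_[S,[0,-1,0],-N]
def tray(x,y,z):
    return Rz(T[2])@np.array([x,y,z])+[T[0],T[1],0],Rz(T[2])@np.diag([1.,-1,-1])
k,*a=sys.argv[1:];p,R=dict(face=face,tray=tray)[k](*[float(v)/1000 for v in a])
s=status.get_obs();C=Ro.from_rotvec(s["orientation"]).as_matrix();d=p-s["tcp_pos"]
print("t",s["clock"],"tcp",s["tcp_pos"].round(4),"target",p.round(4))
print("shift now/20mm",(C.T@d/.02).round(2),"| after turn",(R.T@d/.02).round(2))
print("turn/45deg",(Ro.from_matrix(C.T@R).as_rotvec()/np.radians(45)).round(3),"F",s["contact_force"].round(1),"grip",round(float(s["grip_width"]),4),round(float(s["gripper_force"]),1))
print("joints",np.round(s["joints"],2))
E
python3 g.py face 45 -105 110
```

```text
t 0.1 tcp [ 0.273  -0.6167  0.2304] target [ 0.4651 -0.0635  0.1459]
shift now/20mm [ 19.98 -21.4    4.26] | after turn [  3.38 -28.41   7.53]
turn/45deg [-0.199  0.762  0.624] F [-0.1 -0.1 -0.2] grip 0.0856 0.0
joints [ 1.05  0.48  0.02  1.56 -0.01  1.11 -0.08]
```

```bash
python3 -m crank '[[0,0,0,-0.033,0.127,0.104],[0,0,0,-0.033,0.127,0.104],[0,0,0,-0.033,0.127,0.104],[0,0,0,-0.033,0.127,0.104],[0,0,0,-0.033,0.127,0.104],[0,0,0,-0.033,0.127,0.104],[0,-1,0,0,0,0],[0,-1,0,0,0,0],[0,-1,0,0,0,0],[0,-1,0,0,0,0],[0,-1,0,0,0,0],[0,-1,0,0,0,0]]' 1 60; python3 g.py face 45 -105 110
```

```text
clock: 1.3
tcp_pos: [0.2839, -0.4966, 0.2308]
orientation: [2.967, -0.133, 0.937]
contact_force: [0.2, 0.1, -0.0]
grip_width: 0.085
gripper_force: 0.0
t 1.3 tcp [ 0.2839 -0.4966  0.2308] target [ 0.4651 -0.0635  0.1459]
shift now/20mm [  3.37 -22.38   7.54] | after turn [  3.37 -22.38   7.55]
turn/45deg [ 0. -0.  0.] F [ 0.2  0.1 -0. ] grip 0.085 0.0
joints [ 1.42  0.26 -0.2   2.04 -0.79  0.74  0.14]
```

```bash
python3 -m crank '[[0.3,-1,0.2,0,0,0],[0.3,-1,0.2,0,0,0],[0.3,-1,0.2,0,0,0],[0.3,-1,0.2,0,0,0],[0.3,-1,0.2,0,0,0],[0.3,-1,0.2,0,0,0],[0.3,-1,0.2,0,0,0],[0.3,-1,0.2,0,0,0],[0.3,-1,0.2,0,0,0],[0.3,-1,0.2,0,0,0],[0.3,-1,0.2,0,0,0],[0.07,-1,0.2,0,0,0]]'>/dev/null; python3 -m crank '[[0,-1,0.4,0,0,0],[0,-1,0.4,0,0,0],[0,-1,0.4,0,0,0],[0,-1,0.4,0,0,0],[0,-1,0.4,0,0,0],[0,-1,0.4,0,0,0],[0,-1,0.4,0,0,0],[0,-1,0.4,0,0,0],[0,-1,0.4,0,0,0],[0,-1,0.5,0,0,0],[0,-0.38,1,0,0,0],[0,0,0,0,0,0]]'; python3 g.py face 45 -105 110
```

```text
clock: 3.7
tcp_pos: [0.4397, -0.103, 0.1965]
orientation: [2.995, -0.125, 0.887]
contact_force: [-0.1, 0.2, 0.3]
grip_width: 0.0855
gripper_force: 0.0
t 3.7 tcp [ 0.4397 -0.103   0.1965] target [ 0.4651 -0.0635  0.1459]
shift now/20mm [-0.46 -2.05  2.74] | after turn [-0.56 -2.08  2.7 ]
turn/45deg [-0.015  0.046  0.003] F [-0.1  0.2  0.3] grip 0.0855 0.0
joints [ 1.63 -0.02 -1.41  2.44 -0.63  0.17 -0.85]
```

```bash
python3 -m crank '[[0,-0.4,0.5,0,0,0],[0,-0.4,0.5,0,0,0],[0,-0.4,0.5,0,0,0],[0,-0.4,0.5,0,0,0],[-0.2,-0.4,0.5,0,0.02,0],[-0.2,0,0.3,0,0.02,0],[0,0,0,0,0,0]]'; python3 g.py face 45 -105 110
```

```text
clock: 4.4
tcp_pos: [0.448, -0.0674, 0.2007]
orientation: [3.005, -0.122, 0.898]
contact_force: [-0.2, -1.2, 0.1]
grip_width: 0.0853
gripper_force: 0.0
t 4.4 tcp [ 0.448  -0.0674  0.2007] target [ 0.4651 -0.0635  0.1459]
shift now/20mm [-0.8  -0.21  2.76] | after turn [-0.89 -0.27  2.72]
turn/45deg [-0.031  0.04   0.001] F [-0.2 -1.2  0.1] grip 0.0853 0.0
joints [ 1.54 -0.07 -1.41  2.44 -0.65  0.17 -0.93]
```

```bash
cat > fk.py <<'E'
import numpy as np
from scipy.spatial.transform import Rotation as Ro
from scipy.optimize import least_squares
def fk(q,p):
    h,a,b,c,t0,o1,o2,t7=p
    R=Ro.from_euler("z",t0+q[0]);x=np.array([0,0,h])
    R=R*Ro.from_euler("y",q[1])*Ro.from_euler("z",q[2]);x=x+R.apply([o1,0,a])
    R=R*Ro.from_euler("y",q[3])*Ro.from_euler("z",q[4]);x=x+R.apply([o2,0,b])
    R=R*Ro.from_euler("y",q[5])*Ro.from_euler("z",q[6]+t7);x=x+R.apply([0,0,c])
    return x,R
D=[([1.046,.477,.022,1.555,-.011,1.109,-.083],[.273,-.6167,.2304],[-3.07213,-.649668,.000695]),
([1.42,.26,-.2,2.04,-.79,.74,.14],[.2839,-.4966,.2308],[2.967,-.133,.937]),
([1.63,-.02,-1.41,2.44,-.63,.17,-.85],[.4397,-.103,.1965],[2.995,-.125,.887]),
([1.54,-.07,-1.41,2.44,-.65,.17,-.93],[.448,-.0674,.2007],[3.005,-.122,.898])]
def res(p):
    o=[]
    for q,x,w in D:
        X,R=fk(q,p);o+=list((X-x)*10)+list((R.inv()*Ro.from_rotvec(w)).as_rotvec())
    return np.array(o)
best=min((least_squares(res,[.35,.4,.4,.3,t,0,0,u]) for t in(-2.2,.9) for u in(0,1.57,3.14,-1.57)),key=lambda g:g.cost)
p=best.x
lo=np.array([-2.96,-.34,-1.41,.24,-1.37,.17,-2.96]);hi=np.array([2.96,2.1,1.46,2.44,4.51,1.92,2.96])
def ik(x,R,q0):
    g=least_squares(lambda q:np.r_[(fk(q,p)[0]-x)*10,(fk(q,p)[1].inv()*Ro.from_matrix(R)).as_rotvec(),.003*(q-q0)],np.clip(q0,lo+.02,hi-.02),bounds=(lo,hi))
    return g.x,np.linalg.norm(fk(g.x,p)[0]-x),np.degrees((fk(g.x,p)[1].inv()*Ro.from_matrix(R)).magnitude())
if __name__=="__main__":
    print(p.round(4),best.fun.round(3))
E
python3 fk.py
```

```text
[ 4.9199 -5.4738  0.9826 -2.7774  1.0442  1.7191  1.4823 -0.7341] [ 7.080e-01 -7.120e-01  5.030e-01  1.000e-03 -0.000e+00 -6.270e-01
 -9.140e-01  2.199e+00 -1.355e+00 -6.140e-01  2.710e-01  2.010e-01
  3.400e-01 -7.150e-01  5.090e-01 -5.610e-01  2.510e-01  2.160e-01
 -1.716e+00 -2.310e-01  3.430e-01 -5.450e-01  2.470e-01  2.090e-01]
```

```bash
python3 - <<'E'
s=open("fk.py").read()
s=s.replace("def fk(q,p):\n","def fk(q,p):\n    q=np.asarray(q)*SG\n").replace("def fk","SG=np.ones(7)\ndef fk",1)
a=s.index("best=min");b=s.index("lo=np")
s=s[:a]+'''import itertools
best=None
for c in itertools.product([1,-1],repeat=6):
    sg=np.array([c[0],1,c[1],c[4],c[2],c[5],c[3]])
    SG=sg
    for t in(-2.2,.9,-.1,3.1):
      for u in (0,1.57,3.14,-1.57):
        g=least_squares(res,[.35,.4,.4,.3,t,0,0,u],bounds=([-.2,.1,.1,.05,-4,-.15,-.15,-4],[.9,.8,.8,.6,4,.15,.15,4]),max_nfev=40)
        if best is None or g.cost<best.cost: best=g;bs=sg
SG=bs;p=best.x
'''+s[b:]
s=s.replace("print(p.round(4)","print(SG,p.round(4)")
open("fk.py","w").write(s)
E
time python3 fk.py
```

```text
[-1  1 -1  1 -1  1 -1] [ 0.2348  0.571   0.4643  0.2974 -0.0898 -0.0022  0.0095  1.4903] [ 0.009  0.031  0.002  0.002  0.    -0.009  0.008 -0.041  0.009  0.048
  0.003  0.003 -0.007 -0.013  0.004  0.047  0.005  0.    -0.008  0.019
 -0.015  0.051  0.005  0.005]
real	5m28.418s
user	5m26.961s
sys	0m0.286s
```

```bash
python3 - <<'E'
s=open("fk.py").read();a=s.index("import itertools");b=s.index("lo=np")
s=s[:a]+"SG=np.array([-1,1,-1,1,-1,1,-1]);p=np.array([.2348,.571,.4643,.2974,-.0898,-.0022,.0095,1.4903])\nbest=least_squares(res,p);p=best.x\n"+s[b:]
open("fk.py","w").write(s)
E
cat > chk.py <<'E'
import sys;sys.argv=["g","face","45","-105","110"]
from g import face,tray
from fk import *
for n,a in(("knob110",(.045,-.105,.11)),("knob60",(.045,-.105,.06)),("knob28",(.045,-.105,.028)),("knob8",(.045,-.105,.008)),("blank5",(.1405,-.105,.005)),("blank60",(.1405,-.105,.06)),("blank90",(.1405,-.105,.09))):
    x,R=face(*a)
    for tag,Rq in(("",R),("flip",R@np.diag([-1,-1,1])),("90",R@np.array([[0,-1,0],[1,0,0],[0,0,1.]])),("-90",R@np.array([[0,1,0],[-1,0,0],[0,0,1.]]))):
        o=min((ik(x,Rq,np.array([j1,.2,j3,2.,0.,.5,j7])) for j3 in(0,-.8,.8) for j1 in(0,) for j7 in(0,2.,-2)),key=lambda o:o[1]*1000+o[2])
        print(n,tag,o[0].round(2),"err mm %.1f deg %.1f"%(o[1]*1000,o[2]))
E
time python3 chk.py
```

```text
t 4.4 tcp [ 0.448  -0.0674  0.2007] target [ 0.4651 -0.0635  0.1459]
shift now/20mm [-0.8  -0.21  2.76] | after turn [-0.89 -0.27  2.72]
turn/45deg [-0.031  0.04   0.001] F [-0.2 -1.2  0.1] grip 0.0853 0.0
joints [ 1.54 -0.07 -1.41  2.44 -0.65  0.17 -0.93]
knob110  [-0.45  0.17  0.61  2.44 -1.33  0.17 -0.24] err mm 2.5 deg 5.1
knob110 flip [-0.45  0.17  0.61  2.44 -1.33  0.17  2.9 ] err mm 2.5 deg 5.1
knob110 90 [ 0.86  0.21 -0.92  2.44  1.33  0.17  1.78] err mm 2.5 deg 5.1
knob110 -90 [-0.45  0.17  0.61  2.44 -1.33  0.17  1.33] err mm 2.5 deg 5.1
knob60  [ 1.01  0.58 -1.26  2.44  1.78  0.58  2.96] err mm 2.4 deg 4.1
knob60 flip [ 1.07  0.72 -1.41  2.44  1.75  0.74 -0.12] err mm 2.3 deg 4.1
knob60 90 [ 1.07  0.72 -1.41  2.44  1.75  0.74  1.45] err mm 2.3 deg 4.1
knob60 -90 [ 1.07  0.72 -1.41  2.44  1.75  0.74 -1.69] err mm 2.3 deg 4.1
knob28  [ 1.02  0.87 -1.4   2.44  1.89  0.88  2.96] err mm 1.5 deg 2.5
knob28 flip [ 1.03  0.88 -1.41  2.44  1.88  0.89 -0.17] err mm 1.5 deg 2.5
knob28 90 [ 1.03  0.88 -1.41  2.44  1.88  0.89  1.4 ] err mm 1.5 deg 2.5
knob28 -90 [ 1.03  0.88 -1.41  2.4
[... 558 characters left out ...]
 [ 0.72  0.53 -0.88  2.26  1.89  0.4  -1.83] err mm 0.0 deg 0.0
blank60  [ 0.55  0.3  -0.62  2.29  1.74  0.17  2.96] err mm 0.1 deg 0.4
blank60 flip [ 0.56  0.3  -0.63  2.29  1.66  0.17 -0.1 ] err mm 0.0 deg 0.0
blank60 90 [ 0.56  0.3  -0.63  2.29  1.66  0.17  1.47] err mm 0.0 deg 0.0
blank60 -90 [ 0.56  0.31 -0.63  2.29  1.65  0.17 -1.67] err mm 0.0 deg 0.0
blank90  [-0.52  0.23  0.69  2.29 -1.34  0.21 -0.28] err mm 0.0 deg 0.0
blank90 flip [ 0.71  0.25 -0.78  2.29  1.29  0.18  0.26] err mm 0.0 deg 0.0
blank90 90 [-0.47  0.22  0.63  2.29 -1.31  0.2  -1.87] err mm 0.0 deg 0.0
blank90 -90 [-0.38  0.21  0.52  2.29 -1.26  0.17  1.22] err mm 0.0 deg 0.0
real	0m56.683s
user	0m56.755s
sys	0m0.284s
```

Reaching the knob along the full 35° normal is at the arm's limits. The pads are flat and close along the board's y axis, so the cylindrical knob can be gripped with the tool tilted less. I'll use about 15°.

```bash
python3 - <<'E'
s=open("g.py").read()
s=s.replace("def tray","""def knob(h,tilt,back): # grasp point on knob3 axis at height h, tool tilted `tilt` deg, stood back
    t=np.radians(tilt*1000);p,_=face(.045,-.105,h)
    R=Rz(B[2])@np.c_[[np.cos(t),0,np.sin(t)],[0,-1,0],[np.sin(t),0,-np.cos(t)]]
    return p+(.0187-back)*R[:,2],R
def tray""").replace("dict(face=face,","dict(face=face,knob=knob,")
open("g.py","w").write(s)
E
python3 -m crank '[[0,0,-0.5,0,-0.15,0],[0,0,-0.5,0,-0.15,0],[0,0,-0.5,0,-0.15,0],[0,0,0,0,0,0]]'; python3 g.py knob 28 15 100
```

```text
clock: 4.8
tcp_pos: [0.442, -0.0597, 0.2229]
orientation: [-3.071, 0.102, -0.477]
contact_force: [-0.2, 1.3, 1.3]
grip_width: 0.0856
gripper_force: 0.0
t 4.8 tcp [ 0.442  -0.0597  0.2229] target [ 0.4911 -0.0659  0.1573]
shift now/20mm [1.36 0.3  3.86] | after turn [1.54 0.09 3.81]
turn/45deg [-0.062 -0.057  0.021] F [-0.2  1.3  1.3] grip 0.0856 0.0
joints [ 1.46  0.05 -1.41  2.23  0.02  0.6  -1.59]
```

```bash
python3 -m crank '[[0.5,0.1,0,-0.03,-0.03,0.01],[0.5,0,0,-0.03,-0.03,0.01],[0.5,0,0.2,0,0,0],[0,0,0.6,0,0,0],[0,0,0.6,0,0,0],[0,0,0,0,0,0]]'; python3 g.py knob 28 15 60
cat > chk2.py <<'E'
import sys;sys.argv=["g","face","45","-105","110"]
from g import *
from fk import *
q0=np.array(s["joints"])
for n,(x,R) in(("knob28",knob(.028,.015,0)),("knob48",knob(.048,.015,0)),("blank120",face(.1405,-.105,.12)),("blank5",face(.1405,-.105,.005)),("b160",face(.1405,-.105,.16)),("tray10",tray(0,0,.01)),("tray150",tray(0,0,.15))):
    o=ik(x,R,q0);print(n,o[0].round(2),"err mm %.1f deg %.1f"%(o[1]*1000,o[2]));q0=o[0]
E
python3 chk2.py
```

```text
clock: 5.4
tcp_pos: [0.4724, -0.0628, 0.1997]
orientation: [3.106, -0.135, 0.394]
contact_force: [-0.8, 1.1, 0.0]
grip_width: 0.0855
gripper_force: 0.0
t 5.4 tcp [ 0.4724 -0.0628  0.1997] target [ 0.5014 -0.0668  0.1187]
shift now/20mm [0.4  0.09 4.29] | after turn [0.36 0.07 4.29]
turn/45deg [-0.005  0.012  0.003] F [-0.8  1.1  0. ] grip 0.0855 0.0
joints [ 1.1   0.23 -1.21  2.17  0.41  0.67 -2.02]
t 5.4 tcp [ 0.4724 -0.0628  0.1997] target [ 0.4651 -0.0635  0.1459]
shift now/20mm [-1.02  0.08  2.52] | after turn [-1.84  0.07  2.  ]
turn/45deg [-0.006  0.457  0.002] F [-0.8  1.1  0. ] grip 0.0855 0.0
joints [ 1.1   0.23 -1.21  2.17  0.41  0.67 -2.02]
knob28 [ 0.59  0.5  -0.7   2.23  0.94  0.4  -2.52] err mm 0.0 deg 0.0
knob48 [ 0.64  0.46 -0.76  2.24  0.88  0.42 -2.47] err mm 0.0 deg 0.0
blank120 [ 0.82  0.17 -0.87  2.29  0.81  0.18 -2.41] err mm 0.0 deg 0.0
blank5 [ 0.43  0.42 -0.49  2.2   1.4   0.17 -2.96] err mm 1.3 deg 4.5
b160 [ 1.37  0.12 -1.41  2.29  0.49  0.25 -2.1 ] err mm 0.0 deg 0.0
tray10 [ 1.05  0.88 -0.81  1.7   0.78  0.91 -1.9 ] err mm 0.0 deg 0.0
tray150 [ 1.11  0.73 -0.93  1.62  0.64  1.12 -1.79] err mm 0.0 deg 0.0
```

```bash
sed -i 's/^s=status.get_obs();C=/R=R@np.diag([-1,-1,1]);s=status.get_obs();C=/' g.py
python3 -m crank '[[0,0,0,0,0,-0.19],[0,0,0,0,0,-0.19],[0,0,0,0,0,-0.19],[0,0,0,0,0,-0.19],[0,0,0,0,0,-0.19],[0,0,0,0,0,-0.19],[0,0,0,0,0,-0.19],[0,0,0,0,0,-0.19],[0,0,0,0,0,-0.19],[0,0,0,0,0,-0.19],[0,0,0,0,0,-0.19]]' >/dev/null; python3 -m crank '[[0,0,0,0,0,-0.19],[0,0,0,0,0,-0.19],[0,0,0,0,0,-0.19],[0,0,0,0,0,-0.19],[0,0,0,0,0,-0.19],[0,0,0,0,0,-0.19],[0,0,0,0,0,-0.19],[0,0,0,0,0,-0.19],[0,0,0,0,0,-0.19],[0,0,0,0,0,-0.19],[0,0,0,0,0,0]]' ; python3 g.py knob 28 15 50
python3 - <<'E'
from bench import eyes
import cv2
f=eyes.grab_frame("wrist");cv2.imwrite("pics/w1.png",f["image"][:,:,::-1])
E
```

```text
clock: 7.6
tcp_pos: [0.4735, -0.0636, 0.2018]
orientation: [0.136, 2.884, -0.014]
contact_force: [-0.9, 0.1, -0.3]
grip_width: 0.0854
gripper_force: 0.0
t 7.6 tcp [ 0.4735 -0.0636  0.2018] target [ 0.504 -0.067  0.109]
shift now/20mm [-0.31 -0.04  4.88] | after turn [-0.28 -0.04  4.88]
turn/45deg [ 0.002 -0.009 -0.006] F [-0.9  0.1 -0.3] grip 0.0854 0.0
joints [ 1.23  0.33 -1.4   2.16  0.58  0.74  0.96]
```

View pics/w1.png

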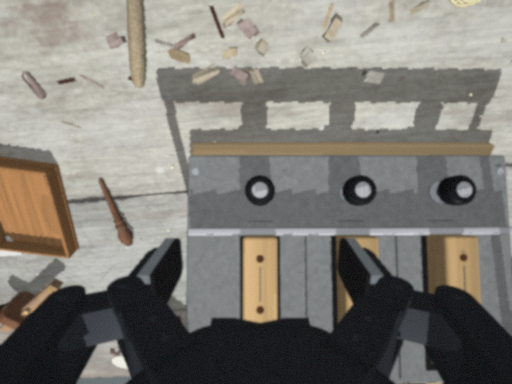

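The wrist view shows the right knob at (260,189), centred between the fingers, with the short blank directly above it on the same station at (260,280). I'll descend onto the knob.

```bash
python3 -m crank '[[-0.1,0,0.8,0,0,0],[-0.1,0,0.8,0,0,0],[-0.1,0,0.8,0,-0.01,0],[0,0,0.8,0,0,0],[0,0,0.8,0,0,0],[0,0,0.8,0,0,0],[0,0,0.5,0,0,0],[0,0,0.5,0,0,0],[0,0,0.5,0,0,0],[0,0,0.4,0,0,0],[0,0,0,0,0,0]]'; python3 g.py knob 28 15 0
```

```text
clock: 8.75
tcp_pos: [0.514, -0.0678, 0.0733]
orientation: [0.142, 2.876, -0.015]
contact_force: [-0.0, -0.6, 1.0]
grip_width: 0.0856
gripper_force: 0.0
t 8.75 tcp [ 0.514  -0.0678  0.0733] target [ 0.5168 -0.0682  0.0607]
shift now/20mm [ 0.03 -0.01  0.65] | after turn [ 0.03 -0.01  0.65]
turn/45deg [ 0.001 -0.    -0.012] F [-0.  -0.6  1. ] grip 0.0856 0.0
joints [ 0.81  0.54 -0.98  2.2   1.02  0.57  0.57]
```

```bash
python3 -m crank '[[0,0,0.4,0,0,0],[0,0,0.25,0,0,0],[0,0,0,0,0,0]]' >/dev/null; python3 -m crank '[[0,0,0,0,0,0],[0,0,0,0,0,0],[0,0,0,0,0,0],[0,0,0,0,0,0],[0,0,0,0,0,0],[0,0,0,0,0,0],[0,0,0,0,0,0],[0,0,0,0,0,0]]' 0 60; python3 g.py knob 48 15 0;python3 g.py knob 28 15 0|sed -n 2p
```

```text
clock: 9.85
tcp_pos: [0.5181, -0.0678, 0.0619]
orientation: [0.138, 2.875, -0.016]
contact_force: [-2.4, 1.2, 7.3]
grip_width: 0.0296
gripper_force: 58.6
t 9.85 tcp [ 0.5181 -0.0678  0.0619] target [ 0.5054 -0.0672  0.0771]
shift now/20mm [ 0.41 -0.03 -0.9 ] | after turn [ 0.42 -0.03 -0.9 ]
turn/45deg [ 0.     0.003 -0.008] F [-2.4  1.2  7.3] grip 0.0296 58.6
joints [ 0.78  0.57 -0.95  2.2   1.06  0.56  0.53]
shift now/20mm [ 0.07 -0.03  0.04] | after turn [ 0.07 -0.03  0.04]
```

```bash
python3 -m crank '[[0.07,0,-0.19,0,0,0],[0.07,0,-0.19,0,0,0],[0.07,0,-0.19,0,0,0],[0.07,0,-0.19,0,0,0],[0.07,0,-0.19,0,0,0],[0.03,0,-0.1,0,0,0],[0,0,0,0,0,0],[0,0,0,0,0,0]]'; python3 g.py knob 48 15 0
```

```text
clock: 10.65
tcp_pos: [0.5064, -0.0667, 0.0789]
orientation: [0.14, 2.874, -0.011]
contact_force: [21.0, 5.3, -36.2]
grip_width: 0.0296
gripper_force: 67.7
t 10.65 tcp [ 0.5064 -0.0667  0.0789] target [ 0.5054 -0.0672  0.0771]
shift now/20mm [ 0.07 -0.03  0.08] | after turn [ 0.07 -0.03  0.08]
turn/45deg [ 0.005  0.003 -0.01 ] F [ 21.    5.3 -36.2] grip 0.0296 67.7
joints [ 0.83  0.53 -1.    2.22  1.    0.56  0.58]
```

The knob is out: 20.6 mm of travel, with the force rising at the end stop. I'll relax, release and retreat.

```bash
python3 -m crank '[[-0.02,0,0.05,0,0,0],[0,0,0,0,0,0]]'; python3 -m crank '[[0,0,0,0,0,0],[0,0,0,0,0,0],[0,0,0,0,0,0],[0,0,0,0,0,0],[0,0,-0.4,0,0,0],[0,0,-0.6,0,0,0],[0,0,-0.8,0,0,0],[0,0,-0.8,0,0,0],[0,0,-0.8,0,0,0],[0,0,-0.8,0,0,0],[0,0,-0.5,0,0,0],[0,0,0,0,0,0]]' 1; python3 g.py face 140.5 -105 110
cat > chk3.py <<'E'
import sys;sys.argv=["g","face","45","-105","110"]
from g import *
from fk import *
q0=np.array(s["joints"]);F=np.diag([-1,-1,1])
for h in(.11,.08,.05,.005):
    x,R=face(.1405,-.105,h);o=ik(x,R@F,q0);print(h,o[0].round(2),"err mm %.1f deg %.1f"%(o[1]*1000,o[2]));q0=o[0]
E
python3 chk3.py|tail -4
```

```text
clock: 10.85
tcp_pos: [0.5065, -0.0667, 0.0787]
orientation: [0.139, 2.874, -0.013]
contact_force: [10.7, 4.2, -17.3]
grip_width: 0.0298
gripper_force: 69.7
clock: 12.05
tcp_pos: [0.4819, -0.0651, 0.171]
orientation: [0.139, 2.873, -0.018]
contact_force: [0.4, 0.1, -0.6]
grip_width: 0.0853
gripper_force: 0.0
t 12.05 tcp [ 0.4819 -0.0651  0.171 ] target [ 0.543  -0.0705  0.2007]
shift now/20mm [-3.35  0.02 -0.63] | after turn [-3.37  0.    0.55]
turn/45deg [-0.004 -0.441 -0.008] F [ 0.4  0.1 -0.6] grip 0.0853 0.0
joints [ 1.11  0.37 -1.28  2.19  0.67  0.68  0.87]
0.11 [ 0.86  0.22 -0.94  2.29  1.08  0.2   0.47] err mm 0.0 deg 0.0
0.08 [ 0.73  0.29 -0.82  2.29  1.44  0.21  0.12] err mm 0.0 deg 0.0
0.05 [ 0.74  0.39 -0.86  2.28  1.7   0.29 -0.11] err mm 0.0 deg 0.0
0.005 [ 0.73  0.53 -0.89  2.26  1.89  0.4  -0.25] err mm 0.0 deg 0.0
```

```bash
python3 -m crank '[[-0.8,0,-0.4,0,0,0],[-0.8,0,-0.25,0,0,0],[-0.8,0,0,0,0,0],[-0.95,0,0,0,0,0],[0,0,0,0,-0.11,0],[0,0,0,0,-0.11,0],[0,0,0,0,-0.11,0],[0,0,0,0,-0.11,0],[0,0,0,0,0,0]]'; python3 g.py face 140.5 -105 110;python3 chk3.py|tail -4
python3 - <<'E'
from bench import eyes
import cv2
f=eyes.grab_frame("wrist");cv2.imwrite("pics/w2.png",f["image"][:,:,::-1])
E
```

```text
clock: 12.95
tcp_pos: [0.5402, -0.0721, 0.1978]
orientation: [0.122, 2.54, -0.043]
contact_force: [-1.4, -0.3, 0.1]
grip_width: 0.0856
gripper_force: 0.0
t 12.95 tcp [ 0.5402 -0.0721  0.1978] target [ 0.543  -0.0705  0.2007]
shift now/20mm [-0.19  0.09 -0.05] | after turn [-0.19  0.09 -0.04]
turn/45deg [-0.01  -0.015 -0.005] F [-1.4 -0.3  0.1] grip 0.0856 0.0
joints [ 0.94  0.21 -1.03  2.29  1.1   0.28  0.44]
0.11 [ 0.92  0.23 -1.01  2.29  1.14  0.23  0.41] err mm 0.0 deg 0.0
0.08 [ 0.81  0.31 -0.92  2.29  1.47  0.25  0.1 ] err mm 0.0 deg 0.0
0.05 [ 0.79  0.41 -0.93  2.28  1.69  0.33 -0.1 ] err mm 0.0 deg 0.0
0.005 [ 0.76  0.55 -0.94  2.26  1.87  0.43 -0.23] err mm 0.0 deg 0.0
```

View pics/w2.png

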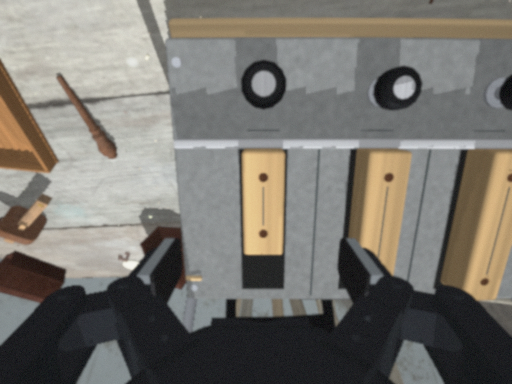

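The wrist view shows knob 3 standing out at (263,84), larger than its neighbours. The short blank at (263,203) is centred between the fingers, so I'll descend along the normal.

```bash
python3 -m crank '[[-0.19,0.09,0.3,-0.01,-0.015,-0.005],[0,0,0.6,0,0,0],[0,0,0.6,0,0,0],[0,0,0.6,0,0,0],[0,0,0.6,0,0,0],[0,0,0.5,0,0,0],[0,0,0.4,0,0,0],[0,0,0.3,0,0,0],[0,0,0,0,0,0]]'; python3 g.py face 140.5 -105 5
```

```text
clock: 13.9
tcp_pos: [0.592, -0.0739, 0.1374]
orientation: [0.117, 2.526, -0.03]
contact_force: [0.3, 0.1, -0.1]
grip_width: 0.0854
gripper_force: 0.0
t 13.9 tcp [ 0.592  -0.0739  0.1374] target [ 0.6031 -0.0759  0.1147]
shift now/20mm [ 0.19 -0.06  1.25] | after turn [ 0.19 -0.05  1.25]
turn/45deg [ 0.004  0.002 -0.005] F [ 0.3  0.1 -0.1] grip 0.0854 0.0
joints [ 0.75  0.42 -0.88  2.25  1.67  0.36 -0.06]
```

```bash
python3 -m crank '[[0.1,-0.05,0.3,0,0,0],[0.09,0,0.3,0,0,0],[0,0,0.3,0,0,0],[0,0,0.28,0,0,0],[0,0,0,0,0,0]]'; python3 g.py face 140.5 -105 5; python3 -m crank '[[0,0,0,0,0,0],[0,0,0,0,0,0],[0,0,0,0,0,0],[0,0,0,0,0,0],[0,0,0,0,0,0],[0,0,0,0,0,0],[0,0,0,0,0,0],[0,0,0,0,0,0]]' 0 50;python3 g.py face 140.5 -105 25
```

```text
clock: 14.4
tcp_pos: [0.6018, -0.0758, 0.116]
orientation: [0.116, 2.526, -0.031]
contact_force: [0.0, 0.3, 0.3]
grip_width: 0.0853
gripper_force: 0.0
t 14.4 tcp [ 0.6018 -0.0758  0.116 ] target [ 0.6031 -0.0759  0.1147]
shift now/20mm [-0.02 -0.    0.09] | after turn [-0.02 -0.    0.09]
turn/45deg [ 0.004  0.002 -0.004] F [0.  0.3 0.3] grip 0.0853 0.0
joints [ 0.75  0.49 -0.89  2.24  1.78  0.41 -0.14]
clock: 15.2
tcp_pos: [0.6014, -0.0757, 0.1168]
orientation: [0.115, 2.525, -0.032]
contact_force: [-3.2, 0.0, 5.5]
grip_width: 0.0351
gripper_force: 50.3
t 15.2 tcp [ 0.6014 -0.0757  0.1168] target [ 0.5916 -0.0749  0.1311]
shift now/20mm [-0.01 -0.   -0.87] | after turn [-0.01 -0.   -0.87]
turn/45deg [ 0.003  0.004 -0.003] F [-3.2  0.   5.5] grip 0.0351 50.3
joints [ 0.74  0.49 -0.89  2.24  1.78  0.41 -0.14]
```

```bash
python3 -m crank '[[0,0,-0.2,0,0,0],[0,0,-0.4,0,0,0],[0,0,-0.5,0,0,0],[0,0,-0.6,0,0,0],[0,0,-0.6,0,0,0],[0,0,-0.6,0,0,0],[0,0,-0.6,0,0,0],[0,0,-0.6,0,0,0],[0,0,-0.6,0,0,0],[0,0,-0.3,0,0,0],[0,0,0,0,0,0]]'; python3 g.py tray 0 0 150
```

```text
clock: 16.3
tcp_pos: [0.5436, -0.071, 0.199]
orientation: [0.116, 2.524, -0.033]
contact_force: [0.1, 0.1, -0.7]
grip_width: 0.035
gripper_force: 50.0
t 16.3 tcp [ 0.5436 -0.071   0.199 ] target [ 0.5459 -0.4025  0.15  ]
shift now/20mm [  0.07 -16.5    2.9 ] | after turn [ -4.25 -16.02   2.45]
turn/45deg [0.067 0.781 0.198] F [ 0.1  0.1 -0.7] grip 0.035 50.0
joints [ 0.89  0.2  -0.97  2.3   1.13  0.25  0.42]
```

```bash
python3 -m crank '[[0,-0.5,0,0,0,0],[0,-1,0,0,0,0],[0,-1,0,0,0,0],[0,-1,0,0,0,0],[0,-1,0,0,0,0],[0,-1,0,0,0,0],[0,-1,0,0,0,0],[0,-1,0,0,0,0],[0,-1,0,0,0,0],[0,-1,0,0,0,0],[0,-1,0,0,0,0],[0,-1,0,0,0,0]]' >/dev/null; python3 -m crank '[[0,-1,0,0,0,0],[0,-0.5,0,0,0,0],[0,0,0,0.009,0.1,0.025],[0,0,0,0.009,0.1,0.025],[0,0,0,0.009,0.1,0.025],[0,0,0,0.009,0.1,0.025],[0,0,0,0.009,0.1,0.025],[0,0,0,0.009,0.1,0.025],[0,0,0,0.009,0.1,0.025],[0,0,0,0.004,0.08,0.025],[0,0,0,0,0,0]]'; python3 g.py tray 0 0 80
```

```text
clock: 18.6
tcp_pos: [0.5225, -0.3288, 0.197]
orientation: [0.396, 3.116, 0.001]
contact_force: [0.5, 1.2, -1.2]
grip_width: 0.0352
gripper_force: 50.1
t 18.6 tcp [ 0.5225 -0.3288  0.197 ] target [ 0.5459 -0.4025  0.08  ]
shift now/20mm [-2.06 -3.28  5.85] | after turn [-2.05 -3.27  5.85]
turn/45deg [ 0.001  0.    -0.001] F [ 0.5  1.2 -1.2] grip 0.0352 50.1
joints [ 1.23  0.68 -1.13  1.68  0.66  1.21  1.25]
```

```bash
python3 -m crank '[[-0.5,-0.8,0,0,0,0],[-0.5,-0.8,0,0,0,0],[-0.5,-0.8,0,0,0,0],[-0.5,-0.8,0.5,0,0,0],[0,0,0.9,0,0,0],[0,0,0.9,0,0,0],[0,0,0.9,0,0,0],[0,0,0.9,0,0,0],[0,0,0.9,0,0,0],[0,0,0.5,0,0,0],[0,0,0.3,0,0,0],[0,0,0,0,0,0]]'; python3 g.py tray 0 0 25
python3 - <<'E'
from bench import eyes
import cv2
f=eyes.grab_frame("wrist");cv2.imwrite("pics/w3.png",f["image"][:,:,::-1])
E
```

```text
clock: 19.8
tcp_pos: [0.543, -0.4016, 0.0803]
orientation: [-0.398, -3.115, -0.001]
contact_force: [-0.8, -0.5, -1.5]
grip_width: 0.0357
gripper_force: 50.1
t 19.8 tcp [ 0.543  -0.4016  0.0803] target [ 0.5459 -0.4025  0.025 ]
shift now/20mm [-0.16 -0.01  2.77] | after turn [-0.15 -0.01  2.77]
turn/45deg [ 0.001 -0.002 -0.002] F [-0.8 -0.5 -1.5] grip 0.0357 50.1
joints [ 1.18  0.87 -1.01  1.62  0.8   1.12  1.28]
```

View pics/w3.png

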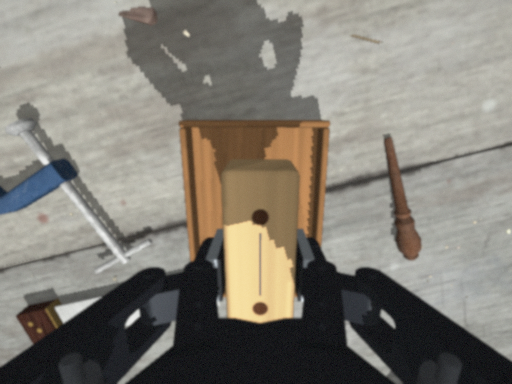

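The blank hangs at (260,240), lined up with the empty tray and centred across it. I'll lower it gently and watch the force.

```bash
python3 -m crank '[[-0.15,0,0.5,0,0,0],[0,0,0.5,0,0,0],[0,0,0.5,0,0,0],[0,0,0.5,0,0,0],[0,0,0.4,0,0,0],[0,0,0.35,0,0,0],[0,0,0.1,0,0,0],[0,0,0.1,0,0,0],[0,0,0,0,0,0]]'; python3 -m crank '[[0,0,0.1,0,0,0],[0,0,0.1,0,0,0],[0,0,0.1,0,0,0],[0,0,0,0,0,0]]'
```

```text
clock: 20.75
tcp_pos: [0.5462, -0.4025, 0.0221]
orientation: [-0.398, -3.116, -0.001]
contact_force: [0.1, -1.3, -0.2]
grip_width: 0.0352
gripper_force: 50.1
clock: 21.15
tcp_pos: [0.5459, -0.4025, 0.0158]
orientation: [-0.398, -3.115, -0.001]
contact_force: [-0.3, -0.3, -0.3]
grip_width: 0.0354
gripper_force: 50.1
```

```bash
python3 -m crank '[[0,0,0.08,0,0,0],[0,0,0.08,0,0,0],[0,0,0,0,0,0]]'; python3 -m crank '[[0,0,0.08,0,0,0],[0,0,0,0,0,0]]';python3 -m crank '[[0,0,0.05,0,0,0],[0,0,0,0,0,0]]'
```

```text
clock: 21.45
tcp_pos: [0.5459, -0.4024, 0.0126]
orientation: [-0.398, -3.115, -0.001]
contact_force: [0.4, -0.5, -1.3]
grip_width: 0.0351
gripper_force: 50.1
clock: 21.65
tcp_pos: [0.5463, -0.4026, 0.0118]
orientation: [-0.398, -3.116, -0.0]
contact_force: [-1.4, -0.3, 2.2]
grip_width: 0.0353
gripper_force: 50.4
clock: 21.85
tcp_pos: [0.5463, -0.4026, 0.0117]
orientation: [-0.398, -3.116, 0.001]
contact_force: [-4.8, 0.7, 10.1]
grip_width: 0.0351
gripper_force: 51.3
```

It has touched down. I'll open partway to clear the tray walls, then retreat.

```bash
python3 -m crank '[[0,0,-0.03,0,0,0],[0,0,0,0,0,0],[0,0,0,0,0,0],[0,0,0,0,0,0],[0,0,0,0,0,0]]' 0.62; python3 -m crank '[[0,0,-0.2,0,0,0],[0,0,-0.4,0,0,0],[0,0,-0.8,0,0,0],[0,0,-1,0,0,0],[0,0,-1,0,0,0],[0,0,-1,0,0,0],[0,0,-1,0,0,0],[0,0,-1,0,0,0],[0,0,-1,0,0,0],[0,0,-1,0,0,0],[0,0,0,0,0,0]]'; python3 g.py knob 60 15 60; python3 - <<'E'
from bench import eyes
import cv2
f=eyes.grab_frame("wrist");cv2.imwrite("pics/w4.png",f["image"][:,:,::-1])
E
```

```text
clock: 22.35
tcp_pos: [0.546, -0.4024, 0.0106]
orientation: [-0.398, -3.116, -0.001]
contact_force: [0.6, -0.5, 0.2]
grip_width: 0.0526
gripper_force: 0.0
clock: 23.45
tcp_pos: [0.5479, -0.4029, 0.1828]
orientation: [0.398, 3.112, -0.002]
contact_force: [0.5, 0.4, 0.9]
grip_width: 0.053
gripper_force: 0.0
t 23.45 tcp [ 0.5479 -0.4029  0.1828] target [ 0.4831 -0.0652  0.1449]
shift now/20mm [ 7.39 15.53  1.85] | after turn [ 5.07 16.53  0.61]
turn/45deg [-0.029 -0.327 -0.208] F [0.5 0.4 0.9] grip 0.053 0.0
joints [ 1.21  0.77 -1.08  1.54  0.71  1.25  1.34]
```

View pics/w4.png

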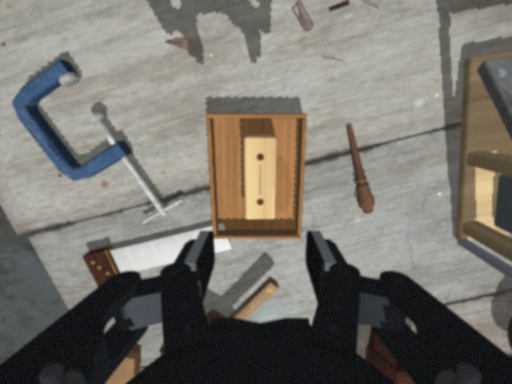

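The blank lies flat in the tray at (260,177), released. Now back to the knob.

```bash
python3 -m crank '[[0.2,0.5,0,0,0,0],[0.45,1,0,0,0,0],[0.5,1,0,0,0,0],[0.5,1,0,0,0,0],[0.5,1,0,0,0,0],[0.5,1,0,0,0,0],[0.5,1,0,0,0,0],[0.5,1,0,0,0,0],[0.5,1,0,0,0,0],[0.5,1,0,0,0,0],[0.5,1,0,0,0,0],[0.5,1,0,0,0,0]]' 1 60 >/dev/null; python3 -m crank '[[0.5,1,0,0,0,0],[0.5,1,0,0,0,0],[0.5,1,0,0,0,0],[0.3,0.7,0,0,0,0],[0,0,0,-0.008,-0.085,-0.05],[0,0,0,-0.007,-0.08,-0.05],[0,0,0,-0.007,-0.08,-0.05],[0,0,0,-0.007,-0.08,-0.05],[0,0,0,0,0,0]]'; python3 g.py knob 48 15 60
```

```text
clock: 25.6
tcp_pos: [0.4758, -0.0711, 0.1777]
orientation: [0.138, 2.885, -0.017]
contact_force: [0.0, -0.1, 0.0]
grip_width: 0.0857
gripper_force: 0.0
t 25.6 tcp [ 0.4758 -0.0711  0.1777] target [ 0.4899 -0.0658  0.135 ]
shift now/20mm [-0.12  0.33  2.24] | after turn [-0.11  0.33  2.24]
turn/45deg [-0.001 -0.011 -0.008] F [ 0.  -0.1  0. ] grip 0.0857 0.0
joints [ 1.17  0.38 -1.34  2.18  0.66  0.71  0.9 ]
```

```bash
python3 -m crank '[[-0.12,0.33,0.5,0,-0.011,-0.008],[0,0,0.7,0,0,0],[0,0,0.7,0,0,0],[0,0,0.7,0,0,0],[0,0,0.7,0,0,0],[0,0,0.6,0,0,0],[0,0,0.5,0,0,0],[0,0,0.4,0,0,0],[0,0,0.3,0,0,0],[0,0,0,0,0,0]]'; python3 g.py knob 48 15 0
```

```text
clock: 26.6
tcp_pos: [0.5077, -0.0667, 0.0805]
orientation: [0.13, 2.876, -0.015]
contact_force: [-0.7, -0.1, 0.4]
grip_width: 0.0855
gripper_force: 0.0
t 26.6 tcp [ 0.5077 -0.0667  0.0805] target [ 0.5054 -0.0672  0.0771]
shift now/20mm [ 0.15 -0.03  0.13] | after turn [ 0.15 -0.03  0.13]
turn/45deg [ 0.001  0.001 -0.001] F [-0.7 -0.1  0.4] grip 0.0855 0.0
joints [ 0.84  0.53 -1.02  2.21  1.    0.58  0.58]
```

```bash
python3 -m crank '[[0.05,0,0.1,0,0,0],[0,0,0,0,0,0],[0,0,0,0,0,0],[0,0,0,0,0,0],[0,0,0,0,0,0],[0,0,0,0,0,0],[0,0,0,0,0,0],[0,0,0,0,0,0]]' 0 60; python3 -m crank '[[-0.07,0,0.19,0,0,0],[-0.07,0,0.19,0,0,0],[-0.07,0,0.19,0,0,0],[-0.07,0,0.19,0,0,0],[-0.06,0,0.17,0,0,0],[0,0,0,0,0,0],[0,0,0,0,0,0]]'; python3 g.py knob 28 15 0
```

```text
clock: 27.4
tcp_pos: [0.5076, -0.0667, 0.0792]
orientation: [0.13, 2.874, -0.016]
contact_force: [-1.0, 0.7, 4.4]
grip_width: 0.0298
gripper_force: 59.1
clock: 28.1
tcp_pos: [0.5188, -0.0677, 0.063]
orientation: [0.129, 2.875, -0.017]
contact_force: [-5.1, 0.2, 12.5]
grip_width: 0.03
gripper_force: 60.0
t 28.1 tcp [ 0.5188 -0.0677  0.063 ] target [ 0.5168 -0.0682  0.0607]
shift now/20mm [ 0.12 -0.03  0.09] | after turn [ 0.12 -0.03  0.09]
turn/45deg [ 0.     0.003 -0.   ] F [-5.1  0.2 12.5] grip 0.03 60.0
joints [ 0.8   0.57 -0.97  2.2   1.07  0.57  0.53]
```

```bash
python3 -m crank '[[-0.03,0,0.08,0,0,0],[0,0,0,0,0,0]]'; python3 -m crank '[[0,0,0,0,0,0],[0.03,0,-0.08,0,0,0],[0,0,0,0,0,0]]'
```

```text
clock: 28.3
tcp_pos: [0.5189, -0.0677, 0.0627]
orientation: [0.128, 2.875, -0.021]
contact_force: [-18.6, 0.2, 39.7]
grip_width: 0.0298
gripper_force: 62.8
clock: 28.6
tcp_pos: [0.5188, -0.0677, 0.063]
orientation: [0.129, 2.874, -0.016]
contact_force: [-4.7, 0.1, 13.5]
grip_width: 0.0298
gripper_force: 61.2
```

It is home against the stop (40 N reached, no further motion). Release, retreat, check.

```bash
python3 -m crank '[[0,0,0,0,0,0],[0,0,0,0,0,0],[0,0,0,0,0,0],[0,0,0,0,0,0],[0,0,-0.3,0,0,0],[0,0,-0.6,0,0,0],[0,0,-0.8,0,0,0],[0,0,-0.8,0,0,0],[0,0,-0.8,0,0,0],[0,0,-0.8,0,0,0],[0,0,-0.8,0,0,0],[0,0,-0.4,0,0,0]]' 1; python3 -m crank '[[0,-1,-0.3,0,0,0],[0,-1,-0.3,0,0,0],[0,-1,-0.3,0,0,0],[0,-1,-0.3,0,0,0],[0,-1,-0.3,0,0,0],[0,-1,-0.3,0,0,0],[0,-1,0,0,0,0],[0,-0.5,0,0,0,0],[0,0,0,0,0,0],[0,0,0,0,0,0],[0,0,0,0,0,0]]'; python3 - <<'E'
from bench import eyes
import cv2,numpy as np
from h import *
i=[eyes.grab_frame("scene"),eyes.grab_frame("top")]
P=[x["image"][:,:,::-1] for x in i]
a=cv2.resize(P[0][150:290,130:370],(720,420)[:2],interpolation=cv2.INTER_CUBIC)[:300]
b=cv2.resize(P[1][125:250,165:405],(720,375),interpolation=cv2.INTER_CUBIC)[:300]
cv2.imwrite("pics/end.png",np.vstack([a,b]))
kn=[(165+x/3.3,125+y/3.3) for x,y in[(131,318),(247,313),(361,307)]]
print(world(i[1],kn).round(4).tolist())
E
```

```text
clock: 29.8
tcp_pos: [0.4912, -0.0653, 0.1664]
orientation: [0.129, 2.873, -0.017]
contact_force: [1.1, 0.4, 0.6]
grip_width: 0.0855
gripper_force: 0.0
clock: 30.9
tcp_pos: [0.4684, -0.2126, 0.1997]
orientation: [0.127, 2.875, -0.015]
contact_force: [-0.1, -0.4, 0.3]
grip_width: 0.0853
gripper_force: 0.0
[[0.5263, 0.1399, 0.0919], [0.5158, 0.0357, 0.0904], [0.5063, -0.0671, 0.0885]]
```

View pics/end.png

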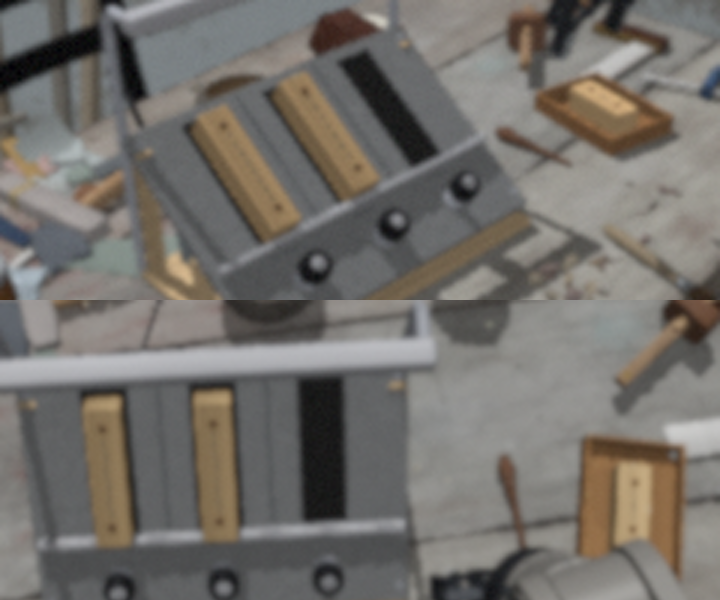

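The final views show the short blank flat in the right tray at (632,505), knob 3 back level with the others (head height 0.089 m by depth), and everything else in its place.

```bash
python3 -c "
from bench import r
print(r.hand_in())"
```

```text
the job is handed in; nothing more can be done
None
```

The job is handed in: I pulled the right station's knob fully out, set the short blank flat in the empty right-hand tray, and pushed the knob fully home; the last views showed nothing else moved, though no verdict came back.

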